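# Press the lid onto a preserve jar

### The arm

A 6-joint arm with a two-finger parallel gripper is mounted at the origin on the work surface. World frame = base frame: x ahead of the robot, y to its left, z up, the work surface at z = 0. Lengths are in m, angles in rad, forces in N, time in s.
With the tool pointing down it reaches from about 0.35 to 0.725 m from the base axis. Payload 6 kg.
Tool frame: the origin (TCP) lies on the centre line of the jaws, within the pads' length; the fingertips stand 14 mm ahead of it and the grasp point (between the pads) lies 5 mm behind it (robot.tip_reach is the z of the fingertips in the tool frame, in m); z points along the fingers, y is the line along which they close (so a half turn about z gives the same grasp; the last joint's range is limited). The gripper opens to 85 mm and grips with 20 to 120 N. Pads are 22 mm wide; open, the fingers measure 114 mm over their backs; the gripper's body (76 mm by 85 mm) begins 54 mm behind the grasp point. The pads swing forward as they close: fully open they stand 13 mm farther back than shut.
Start: joints at [-0.937, 0.04, 0.085, 0, -1.615, -0.334], TCP at [0.177, -0.573, 0.245] pointing down, gripper open.
Joint ranges: [-2.56, 2.56], [-1.29, 2.01], [-1.08, 1.49], [-3.29, 1.98], [-2.81, -0.18], [-2.99, 2.99]. Speed limits (rad/s): [2.57, 2.57, 3.01, 3.14, 3.14, 3.14].

### API

Orientations are given as [roll, pitch, yaw] about the fixed x, y, z axes, in that order (R = Rz(yaw) Ry(pitch) Rx(roll)).
In Python, from station import robot gives the robot as it stands. The module is installed in compiled form; this text tells all that it offers.
- The arm moves only by the tool servo_tool, never from a script. Its argument "increments" is text: rows parted by semicolons, each of 7 numbers parted by spaces: the shift along the tool's x, y, z in mm, then the turn, a rotation vector about the tool's x, y, z in rad, then the finger opening in mm, from 0 to 85.4. In form: x y z ax ay az hand; .... A call has 1 to 5 rows; each row is the pose to reach, as a shift and turn from the pose commanded when the call began, along the tool's axes at that moment; what a row does not reach only later rows make up. A row lasts 1/8 s, in which the tool goes at most 62.5 mm and 10.7 degrees, less where a joint would pass 70% of its speed; a pose out of reach is approached as far as the arm can. A call with a gripper value outside its range is refused whole. The fingers move at their own pace and stop on an object; the grip force is fixed at half the most. Time passes only in rows, so rows that repeat a pose let the fingers close. It gives the time, the measured TCP pose, the force, the opening and the grip force at its end, in the units of the state.
- robot.read_state(): the state, without advancing time (a new reading comes with each control period).
- robot.grab_frame(name): name is "side" or "top" or "wrist"; returns a dict with "color" (400x640x3 uint8, blue, green, red), "fx", "fy", "cx", "cy" (pixels), "distortion" ([k1, k2, p1, p2, k3] as OpenCV has them; the pictures are not rectified), "camera_from_world" (4x4, takes a point from world to camera coordinates). Camera axes: x right, y up, looking along -z (the intrinsics and any distortion apply to the point x, -y, -z); pixel columns grow to the right and rows downward; lengths in m; the calibration is good to about 2 mm. A picture is of the moment at which its call begins. There is no depth.
- robot.hand_in(): hands the job in; it is judged then, once.
The state is a dict: "clock": time; "qpos": joint angles; "joint_vel": joint speeds; "joint_torque": joint torques, N m; "position": TCP position; "eef_rot": TCP orientation; "force": force on the tool from outside, world axes, zero at the start; "moment": the same for the moment, N m; "opening": finger opening in m; "finger_force": force on a finger pad.
Only numpy, scipy, OpenCV 4.12 (cv2) and the standard library are available. Lean on these libraries where they do the work, as an engineer would, in place of code of your own. Each camera call takes 0.05 s, during which the arm holds its last target. There are 200 camera calls.

### The job

One of the two glass jars has its metal lid only resting on its neck, standing proud. Stand that jar in the tray of the lid press, slide the tray fully home under the press head, then swing the lever down to its stop so that the ram pushes the lid right on. Ease the lever back up with your hand on it, never letting it fly up by itself, leave the closed jar upright in the tray under the press head, and leave the other jar, the cup and the bottle alone.

Things in the scene. Friction and masses are not known exactly. Their poses are not given: they have to be found in the camera images.
- press: Grey bench lid press, fixed. Base plate 150 wide, 20 high, from x -165 to +135 mm; column on the far side; head 70 mm wide, from x -30 mm back, underside 171, top 246 mm above the table. Origin: table level, straight under the ram's axis; x points to the column (away from the robot at yaw 0), y to the lever's side, z up.
- shuttle (a joint): Sliding tray of the press, in m: 0 = fully home, the tray centred under the ram; 0.11 = fully out towards the robot (press -x). Slides with about 2.5 N of friction and stays where it is left.
- tray (a point): Centre of the tray's inner floor, 34 mm above the table. The aluminium tray is square inside, 72 x 72 mm, with a rim 6 mm wide that stands 8 mm above that floor. Axes as the press.
- push_plate (a point): Middle of the robot-side face of the tray's upright black handle plate (46 mm wide, 10 mm thick, its top 77 mm and its bottom 25 mm above the table), 60 mm above the table, 90 mm from the tray's centre towards press -x. Push it towards press +x to send the tray home.
- lever (a joint): Lever of the press, in rad: 0 = at rest, raised 40 degrees above level; grows as it is swung down; 1.13 = at its stop, 25 degrees below level. A spring drives it back to 0; pressing it down at the handle takes about 5 N at first and up to about 15 N at the stop. It moves the ram down 27 mm per rad.
- handle (a point): Middle of the lever's black handle, a round bar 22 mm in diameter and 90 mm long, lying along press y, on the left side of the press; 318 mm above the table at rest, 147 mm at the stop. At rest it lies at press x -73, y +145 mm. Moves on a circle of 160 mm radius about lever_pivot.
- lever_pivot (a point): Point on the lever's hinge axis (which runs along press y) level with the middle of the handle: press x +50, y +145, z 215 mm. Fixed.
- ram_face (a point): Centre of the underside of the ram's round steel foot (42 mm in diameter), 150 mm above the table when raised.
- jar: The jar to be closed: amber glass with a paper band, body 56 mm in diameter up to 66 mm height, then a shoulder and neck; round steel lid 48 mm in diameter, 13 mm high, standing proud (bare neck shows below it) so that the jar is 93 mm tall at first (85 mm when closed). 0.25 kg. Origin: centre of its underside, z up. Grip it high on the body, clear of the lid.
- lid (a joint): How far the jar's lid has been pushed down its neck, in m: 0 = resting proud, 0.008 = fully on. Needs about 12 N and stays where it is pushed.
- capped_jar: A jar of the same kind, already closed: its lid is down against the shoulder, 85 mm tall. Bystander; origin: centre of its underside.
- cup: White mug standing upside down, 85 mm high, 74 mm in diameter at the mouth. Bystander; origin: centre of its bottom, which is now on top, 85 mm above the table, z pointing down.
- sauce_bottle: Green bottle, 170 mm high, 60 mm in diameter. Bystander; origin: centre of its underside.

How it is judged:
By the outcome, as a careful person would: the job done as asked, in the order asked, and still so for the second after the job is handed in, with the robot touching nothing.
It also fails if it takes over 72 s, if anything falls off the work surface, if the arm or the gripper's body presses on something with over 40 N, if the wrist force passes 120 N, or if a joint passes its speed limit or range.

## Working session

There is one attempt and no reset: what is moved stays moved. The work goes in short steps, Python scripts to look and compute and a tool call to move; the robot and the scene stay as the last step left them, time stands still between calls to the robot, and variables do not carry over. Pictures are saved under pics/ and viewed, at most 10 in all, crops included, and the job is handed in when it is done.

Besides the shell and the picture viewer there is one more tool, called after "Call:" as name(argument=value, ...), one argument or row to a line, values as JSON. servo_tool: Moves the arm, as the interface text tells. Its arguments: {"type":"object","properties":{"increments":{"type":"string"}},"required":["increments"]}

```bash
mkdir -p pics; cat > h.py <<'E'
import numpy as np, cv2, pickle
from station import robot
def grab(n,save=None):
    f=robot.grab_frame(n); f["color"]=np.ascontiguousarray(f["color"])
    if save: cv2.imwrite("pics/"+save,f["color"])
    pickle.dump(f,open("/tmp/%s.pkl"%n,"wb")); return f
def load(n): return pickle.load(open("/tmp/%s.pkl"%n,"rb"))
def K(f): return np.array([[f["fx"],0,f["cx"]],[0,f["fy"],f["cy"]],[0,0,1.]])
def ray(f,uv):
    p=cv2.undistortPoints(np.array([[uv]],float),K(f),np.array(f["distortion"],float))[0,0]
    T=np.array(f["camera_from_world"]); d=T[:3,:3].T@np.array([p[0],-p[1],-1.]); o=-T[:3,:3].T@T[:3,3]
    return o,d
def onz(f,uv,z):
    o,d=ray(f,uv); return o+d*(z-o[2])/d[2]
def proj(f,P):
    P=np.atleast_2d(P).astype(float);T=np.array(f["camera_from_world"]); c=P@T[:3,:3].T+T[:3,3]
    c=c*[1,-1,-1]
    return cv2.projectPoints(c,np.zeros(3),np.zeros(3),K(f),np.array(f["distortion"],float))[0][:,0]
E
python3 - <<'E'
from h import *
for n in ("side","top","wrist"):
    f=grab(n,n+"0.png"); o,d=ray(f,(320,200)); print(n,o.round(3),d.round(2),f["fx"])
print(robot.read_state())
E
```

```text
side [0.028 0.955 1.477] [ 0.32 -0.57 -0.76] 517.0173850717345
top [0.287 0.011 1.503] [ 0.22 -0.01 -0.98] 409.2150915835957
wrist [ 0.105 -0.595  0.373] [ 0.27  0.1  -0.96] 325.4974889511058
{'clock': 0.15, 'qpos': array([-9.37287625e-01,  4.06998880e-02,  8.40344517e-02, -3.33033716e-04,
       -1.61548243e+00, -3.33704101e-01]), 'joint_vel': array([ 0.001167  , -0.00093758,  0.00270426,  0.00304339,  0.00047797,
        0.00118685]), 'joint_torque': array([-2.34890744e-03, -3.68614662e+01,  3.47692788e+01,  6.93624884e+00,
       -4.39667579e-03,  1.49286450e-05]), 'position': array([ 0.17719597, -0.57299818,  0.24449098]), 'eef_rot': array([ 3.14020670e+00, -1.28321073e-04, -2.84177331e+00]), 'force': array([0.98649874, 0.39494919, 1.36522058]), 'moment': array([ 0.02122947,  0.01987384, -0.00333847]), 'finger_force': 0.0, 'opening': 0.08548251924839291}
```

View pics/side0.png

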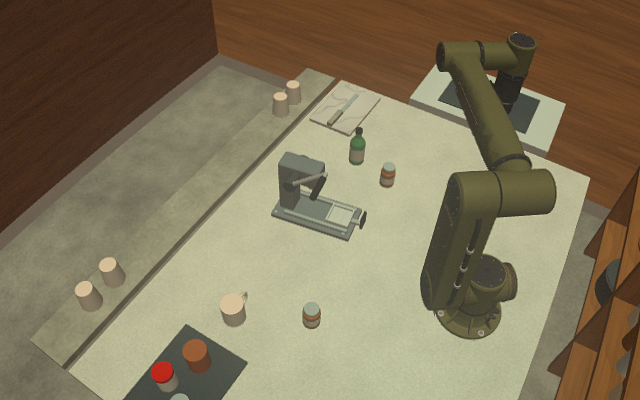

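View pics/top0.png

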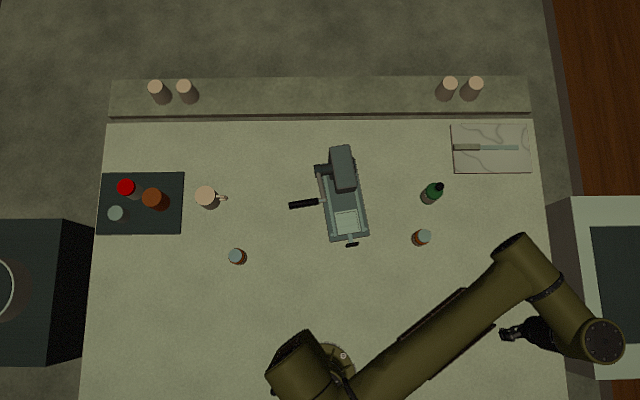

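Side view: the press is around (320,200), with one jar at (388,175) and the other at (312,315). In the top view, the jars are at (421,237) and (237,256) and the tray is at (347,222). I'll enlarge these next.

```bash
python3 - <<'E'
from h import *
s=load("side")["color"];t=load("top")["color"]
def c(im,x,y,w,h,W,H): return cv2.resize(im[y:y+h,x:x+w],(W,H),interpolation=cv2.INTER_CUBIC)
a=np.hstack([c(s,368,150,40,45,266,300),c(s,292,290,40,45,266,300),c(s,265,140,110,105,268,300)])
b=np.hstack([c(t,280,135,100,120,250,300),c(t,401,217,40,45,267,300),c(t,217,236,40,45,283,300)])
cv2.imwrite("pics/z1.png",np.clip(np.vstack([a,b]).astype(float)*1.5,0,255).astype(np.uint8))
E
```

```text
(no output)
```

View pics/z1.png

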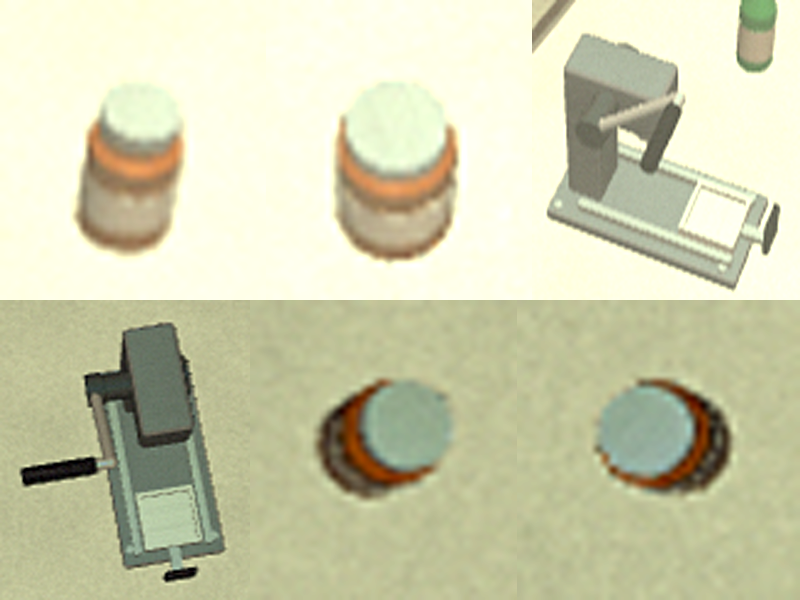

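Top row: left crop is the jar near the bottle, middle is the jar near the cup. Which lid stands proud isn't certain from this, so I'll triangulate the lid tops and the press.

```bash
python3 - <<'E'
from h import *
S=load("side");T=load("top")
def lid(f,x,y,w=20,sat=True):
    im=cv2.GaussianBlur(f["color"],(3,3),0)[y-w:y+w,x-w:x+w].astype(float)
    k=8; im=cv2.resize(im,None,fx=k,fy=k,interpolation=cv2.INTER_CUBIC)
    tab=np.median(im.reshape(-1,3),0)
    rb=(im[:,:,2]-im[:,:,0])/(im.sum(2)+1); rb0=(tab[2]-tab[0])/tab.sum()
    m=((rb<rb0/2-.005)&(im.sum(2)>tab.sum()*.5)).astype(np.uint8)
    m=cv2.morphologyEx(m,cv2.MORPH_OPEN,np.ones((15,15)))
    c=max(cv2.findContours(m,0,1)[0],key=cv2.contourArea)
    e=cv2.fitEllipse(c); cx,cy=e[0]; bx=cv2.boundingRect(c)
    return ((cx+.5)/k-.5+x-w,(cy+.5)/k-.5+y-w),np.array(e[1])/k,np.array(bx)/k,tab
for nm,a,b in (("right",(388,170),(421,237)),("left",(312,312),(237,256))):
    ls=lid(S,*a);lt=lid(T,*b); print(nm,ls,lt)
    o1,d1=ray(S,ls[0]);o2,d2=ray(T,lt[0]);d1/=np.linalg.norm(d1);d2/=np.linalg.norm(d2)
    A=np.c_[d1,-d2];t=np.linalg.lstsq(A,o2-o1,rcond=None)[0]; p,q=o1+t[0]*d1,o2+t[1]*d2
    print("  P",(p+q)/2*1000,"gap",np.linalg.norm(p-q)*1000, "at85",onz(T,lt[0],.085)*1000,onz(S,ls[0],.085)*1000,"at93",onz(T,lt[0],.093)*1000,onz(S,ls[0],.093)*1000)
# tray: bright quad
g=cv2.resize(T["color"][195:245,322:375],None,fx=8,fy=8,interpolation=cv2.INTER_CUBIC)
gr=g.astype(int); br=gr.sum(2); 
m=((gr[:,:,2]-gr[:,:,0]<25)&(br>np.percentile(br,60))).astype(np.uint8)
cv2.imwrite("pics/m.png",np.hstack([np.clip(g*1.6,0,255).astype(np.uint8),cv2.merge([m*255]*3)]))
E
```

```text
Traceback (most recent call last):
ValueError: max() iterable argument is empty
```

```bash
python3 - <<'E'
from h import *
S=load("side");T=load("top")
s,t=S["color"],T["color"]
print("side jar R col",s[160:192:2,388].tolist()); print("side jar L",s[300:330:2,312].tolist(),s[312,340])
print("top R",t[237,408:436:2].tolist(),"L",t[256,224:252:2].tolist())
print("tray rows",t[200:248:2,346].tolist()); print("tray cols",t[222,324:376:2].tolist())
E
```

```text
side jar R col [[153, 190, 192], [143, 170, 163], [144, 166, 161], [144, 168, 160], [144, 169, 160], [126, 150, 145], [82, 99, 106], [61, 96, 139], [62, 94, 134], [59, 79, 103], [90, 114, 126], [99, 121, 131], [91, 115, 125], [58, 80, 104], [134, 167, 172], [157, 193, 193]]
side jar L [[157, 194, 193], [144, 167, 156], [146, 170, 161], [144, 169, 159], [143, 169, 161], [143, 169, 161], [145, 170, 159], [149, 174, 165], [87, 103, 108], [63, 104, 156], [60, 84, 103], [102, 128, 138], [98, 119, 129], [92, 115, 130], [56, 78, 101]] [159 194 194]
top R [[104, 134, 132], [100, 128, 127], [20, 31, 43], [3, 24, 40], [0, 40, 89], [72, 81, 66], [97, 115, 99], [94, 114, 97], [95, 115, 99], [96, 114, 99], [94, 113, 99], [107, 120, 105], [101, 131, 131], [98, 125, 123]] L [[104, 131, 131], [100, 129, 127], [94, 115, 106], [99, 113, 97], [105, 118, 103], [104, 116, 103], [105, 117, 101], [105, 117, 101], [111, 122, 106], [10, 30, 58], [8, 17, 26], [20, 33, 43], [108, 137, 134], [101, 130, 126]]
tray rows [[69, 80, 70], [69, 80, 73], [68, 76, 68], [68, 78, 68], [68, 78, 69], [90, 110, 99], [87, 107, 100], [113, 136, 122], [113, 137, 126], [113, 139, 125], [110, 135, 122], [111, 133, 122], [114, 138, 125], [109, 130, 118], [111, 136, 123], [116, 138, 126], [114, 137, 123], [53, 63, 62], [66, 75, 63], [66, 74, 67], [114, 147, 146], [106, 137, 134], [14, 15, 14], [0, 0, 0]]
tray cols [[103, 134, 132], [58, 74, 72], [68, 79, 68], [64, 77, 67], [103, 118, 104], [86, 99, 86], [114, 141, 126], [117, 141, 127], [113, 140, 126], [115, 138, 125], [112, 137, 123], [111, 133, 122], [112, 137, 124], [112, 136, 123], [112, 135, 121], [112, 135, 123], [107, 129, 117], [110, 132, 120], [69, 82, 73], [98, 116, 100], [63, 73, 64], [61, 72, 64], [100, 131, 130], [98, 128, 124], [97, 125, 124], [97, 125, 122]]
```

```bash
cat > m.py <<'E'
from h import *
S=load("side");T=load("top")
def big(f,x,y,w,h,k=8):
    im=cv2.GaussianBlur(f["color"],(3,3),0)[y:y+h,x:x+w].astype(np.float32)
    return cv2.resize(im,None,fx=k,fy=k,interpolation=cv2.INTER_CUBIC)
def ctr(m,n=11):
    m=cv2.morphologyEx(m.astype(np.uint8),cv2.MORPH_OPEN,np.ones((n,n)))
    return max(cv2.findContours(m,0,1)[0],key=cv2.contourArea)
def lid(f,x,y,w=20):
    im=big(f,x-w,y-w,2*w,2*w)
    tab=np.median(im.reshape(-1,3),0)
    e=cv2.fitEllipse(cv2.convexHull(ctr((im[:,:,1]-im[:,:,2]>5)&(im.sum(2)>tab.sum()*.68),25)))
    return ((e[0][0]+.5)/8-.5+x-w,(e[0][1]+.5)/8-.5+y-w),np.array(e[1])/8
E
python3 - <<'E'
from m import *
for nm,a,b in (("right",(388,170),(421,237)),("left",(312,312),(237,256))):
    ls=lid(S,*a);lt=lid(T,*b); print(nm,ls,lt)
    o1,d1=ray(S,ls[0]);o2,d2=ray(T,lt[0]);d1/=np.linalg.norm(d1);d2/=np.linalg.norm(d2)
    t=np.linalg.lstsq(np.c_[d1,-d2],o2-o1,rcond=None)[0]; p,q=o1+t[0]*d1,o2+t[1]*d2
    print("  P",((p+q)/2*1000).round(1),"gap",((p-q)*1000).round(1))
im=big(T,322,195,53,55)
m=(im[:,:,1]-im[:,:,2]>7)&(im.sum(2)>310)
c=ctr(m); r=cv2.minAreaRect(c); bx=cv2.boxPoints(r)
uv=(bx+.5)/8-.5+[322,195]
P=np.array([onz(T,u,.042) for u in uv]); print("tray px",uv.round(1).tolist()); print((P*1000).round(1)[:,:2].tolist(),(P.mean(0)*1000).round(1),np.linalg.norm(P-np.roll(P,1,0),axis=1)*1000)
vis=np.clip(im*1.7,0,255).astype(np.uint8); cv2.drawContours(vis,[c],-1,(0,0,255),1)
# whole press mask
im2=big(T,300,130,90,125,5); m2=((im2[:,:,1]-im2[:,:,2]>4)|(im2.sum(2)<150)); c2=ctr(m2,9)
v2=np.clip(im2*1.7,0,255).astype(np.uint8); cv2.drawContours(v2,[c2],-1,(0,0,255),1)
o=np.zeros((600,800,3),np.uint8); o[:vis.shape[0],:min(400,vis.shape[1])]=vis[:,:400]; h,w=v2.shape[:2]; o[:min(h,600),400:800]=v2[:600,25:425]
cv2.imwrite("pics/m.png",o)
E
```

```text
right ((388.9235363006592, 165.9676513671875), array([ 8.46360302, 11.25098324])) ((424.59056854248047, 235.2149543762207), array([12.98662281, 13.63174057]))
  P [ 472.8 -358.8   93.2] gap [-2.  -0.6 -0.1]
left ((311.2343444824219, 308.1708126068115), array([13.92725182, 14.1997366 ])) ((234.33917045593262, 254.88960456848145), array([12.62420654, 13.562747  ]))
  P [413.  300.6  86.2] gap [-3.4 -0.9 -0.5]
tray px [[333.8, 212.2], [356.2, 208.2], [360.3, 231.0], [337.9, 235.0]]
[[569.1, -47.0], [582.9, -129.0], [499.0, -141.0], [485.6, -59.9]] [534.2 -94.2  42. ] [84.51386482 83.13340636 84.72604422 82.13105549]
```

View pics/m.png

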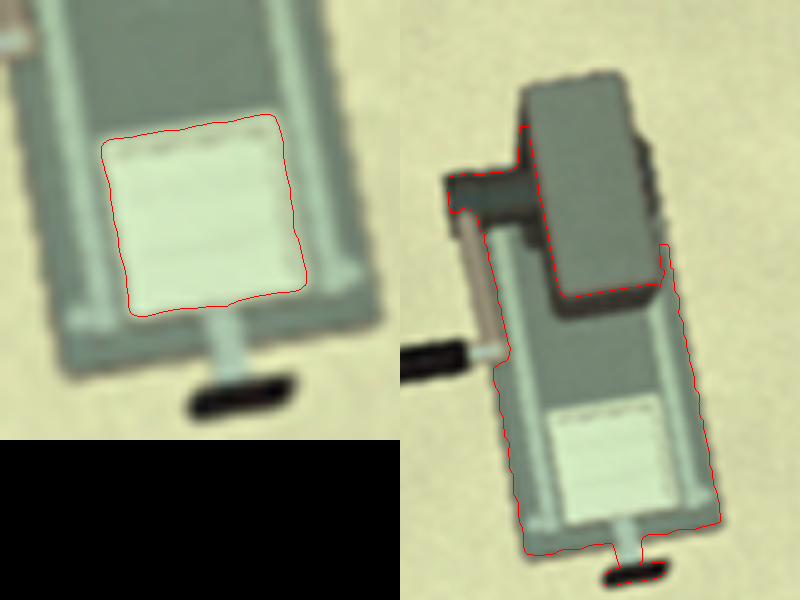

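The proud jar is the right-hand one: its lid top triangulates to 93 mm at about (473, -359), against 86 mm for the other. The tray is centred at about (534, -94) with yaw near 9°. Next I'll work out the press origin and handle and the first move.

```bash
cat >> h.py <<'E'
from scipy.spatial.transform import Rotation as Ro
def inc(pos_mm,yaw_deg):
    s=robot.read_state(); R=Ro.from_euler("xyz",s["eef_rot"]); G=Ro.from_euler("xyz",[np.pi,0,np.radians(yaw_deg)])
    print("t",round(s["clock"],2),"inc",(R.inv().apply(np.array(pos_mm)-s["position"]*1000)).round(1),(R.inv()*G).as_rotvec().round(4),"pos",(s["position"]*1000).round(1),"F",s["force"].round(1),"op",round(s["opening"]*1000,1))
E
python3 - <<'E'
from m import *
a=onz(T,(369.4,234.2),.02)*1e3;b=onz(T,(330,241.2),.02)*1e3
print("plate front",a,b,np.degrees(np.arctan2(-(b-a)[0],(b-a)[1])),np.linalg.norm(b-a))
th=np.radians(9);R=np.array([[np.cos(th),-np.sin(th)],[np.sin(th),np.cos(th)]])
print("origin from plate",(a+b)[:2]/2+R@[165,0],"from tray",np.array([534.2,-94.2])+R@[110,0])
O=np.array([643,-77])
for p,z in (((-73,100),318),((-73,190),318),((-30,35),246),((-30,-35),246)):
    w=np.r_[O+R@p,z]/1000; print(p,w,proj(T,w),proj(S,w))
inc([472,-359,250],-171)
E
```

```text
plate front [ 489.91709714 -176.1021453    20.        ] [466.15432411 -31.89110924  20.        ] 9.356989314670026 146.15571252774708
origin from plate [641.00428682 -78.18494054] from tray [642.84571747 -76.99220885]
(-73, 100) [0.5552553  0.01034912 0.318     ] [[317.90078799 199.34710342]] [[321.17812679 177.45517383]]
(-73, 190) [0.5411762  0.09924107 0.318     ] [[287.94762203 204.34901602]] [[309.92515049 197.95012827]]
(-30, 35) [ 0.60789414 -0.04712394  0.246     ] [[335.88482506 187.93542364]] [[315.76646301 175.32384093]]
(-30, -35) [ 0.61884456 -0.11626213  0.246     ] [[357.57073974 184.33266678]] [[323.62664748 161.31529748]]
t 0.15 inc [-344.9  117.4   -5.4] [ 0.0014 -0.0002  0.1427] pos [ 177.2 -573.   244.5] F [1.  0.4 1.4] op 85.5
```

Call:
servo_tool(
  increments="-60 20 0 0 0 0.03 85; -120 40 0 0 0 0.06 85; -178 60 0 0 0 0.09 85; -236 80 0 0 0 0.12 85; -290 99 0 0 0 0.143 85",
)

```text
clock: 0.78
position: [0.4265, -0.3913, 0.2451]
eef_rot: [3.141, -0.0, -2.985]
force: [0.9, -0.5, -0.0]
opening: 0.0853
finger_force: 0.0
```

Call:
servo_tool(
  increments="-40 10 0 0 0 0 85; -53 10 0 0 0 0 85; -53 10 0 0 0 0 85; -53 10 0 0 0 0 85",
)

```text
clock: 1.27
position: [0.4749, -0.3755, 0.2454]
eef_rot: [-3.142, -0.0, -2.986]
force: [0.4, -0.0, 0.1]
opening: 0.085
finger_force: 0.0
```

```bash
python3 - <<'E'
from m import *
inc([472,-359,250],-171)
f=grab("wrist","w1.png")
print(proj(f,[[.472,-.359,.093]]))
E
```

```text
t 1.27 inc [ 0.3 16.8 -4.6] [-0.     -0.0003 -0.0014] pos [ 474.9 -375.5  245.4] F [ 0.4 -0.   0.1] op 85.0
[[334.21915111 190.08146952]]
```

View pics/w1.png

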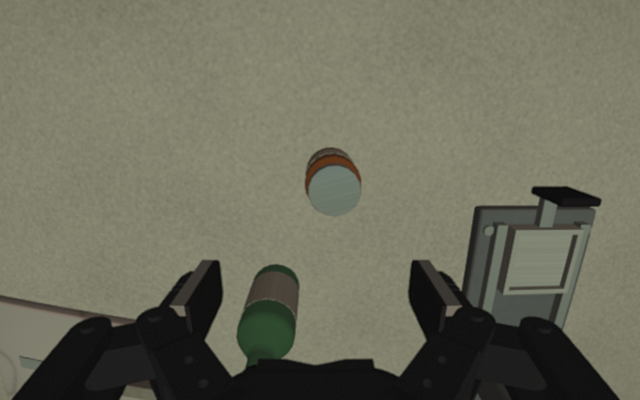

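The lid centre is at (334,190), exactly where projected; the fingers straddle column 318. I'll shift 17 mm along y and descend.

Call:
servo_tool(
  increments="0 17 0 0 0 0 85; 0 17 50 0 0 0 85; 0 17 100 0 0 0 85; 0 17 150 0 0 0 85; 0 17 185 0 0 0 85",
)

```text
clock: 1.95
position: [0.4718, -0.3572, 0.0581]
eef_rot: [3.14, -0.001, -2.985]
force: [0.1, -0.1, 0.1]
opening: 0.0848
finger_force: 0.0
```

Call:
servo_tool(
  increments="0 0 15 0 0 0 85; 0 0 15 0 0 0 85; 0 0 15 0 0 0 50; 0 0 15 0 0 0 50; 0 0 15 0 0 0 50",
)

```text
clock: 2.58
position: [0.4744, -0.3587, 0.0478]
eef_rot: [-3.139, 0.003, -2.984]
force: [-0.4, 0.3, 6.8]
opening: 0.0544
finger_force: 64.4
```

Call:
servo_tool(
  increments="0 0 0 0 0 0 45; 0 0 0 0 0 0 45; 0 0 0 0 0 0 45; 0 0 0 0 0 0 45",
)

```text
clock: 3.08
position: [0.4744, -0.3587, 0.0477]
eef_rot: [-3.139, 0.003, -2.985]
force: [-0.6, 1.2, 5.9]
opening: 0.0545
finger_force: 64.4
```

```bash
python3 - <<'E'
from m import *
inc([534,-94,150],-171)
E
```

```text
t 3.08 inc [-100.6  251.9 -102.6] [-0.0024  0.0029 -0.    ] pos [ 474.4 -358.7   47.7] F [-0.6  1.2  5.9] op 54.5
```

Call:
servo_tool(
  increments="0 0 -15 0 0 0 45; 0 0 -45 0 0 0 45; 0 0 -80 0 0 0 45; 0 0 -105 0 0 0 45; 0 0 -105 0 0 0 45",
)

```text
clock: 3.7
position: [0.474, -0.3584, 0.1528]
eef_rot: [-3.14, 0.004, -2.985]
force: [0.3, -0.8, -4.6]
opening: 0.0545
finger_force: 64.2
```

Call:
servo_tool(
  increments="-15 35 0 0 0 0 45; -35 85 0 0 0 0 45; -55 135 0 0 0 0 45; -75 185 0 0 0 0 45; -90 225 0 0 0 0 45",
)

```text
clock: 4.32
position: [0.5263, -0.1195, 0.1483]
eef_rot: [3.14, -0.003, -2.984]
force: [0.3, -0.5, -3.2]
opening: 0.0545
finger_force: 64.4
```

```bash
python3 - <<'E'
from m import *
inc([534,-94,150],-171)
E
```

```text
t 4.33 inc [-11.6  24.   -1.7] [ 0.0013 -0.0026  0.0005] pos [ 526.3 -119.5  148.3] F [ 0.3 -0.5 -3.2] op 54.5
```

Call:
servo_tool(
  increments="-5 12 0 0 0 0 45; -10 24 0 0 0 0 45; -10 24 0 0 0 0 45; -10 24 0 0 0 0 45",
)

```text
clock: 4.82
position: [0.5328, -0.0972, 0.15]
eef_rot: [3.142, -0.001, -2.986]
force: [0.0, 0.1, -3.7]
opening: 0.0543
finger_force: 64.5
```

```bash
python3 - <<'E'
from m import *
inc([534,-94,82],-171)
f=grab("wrist"); g=grab("top");s=grab("side")
o=np.hstack([f["color"][100:400,120:520],cv2.resize(s["color"][140:260,260:420],(400,300))])
cv2.imwrite("pics/w2.png",np.clip(o*1.3,0,255).astype(np.uint8))
E
```

```text
t 4.83 inc [-1.7  3.  68. ] [ 0.     -0.0006 -0.0013] pos [532.8 -97.2 150. ] F [ 0.   0.1 -3.7] op 54.3
```

View pics/w2.png

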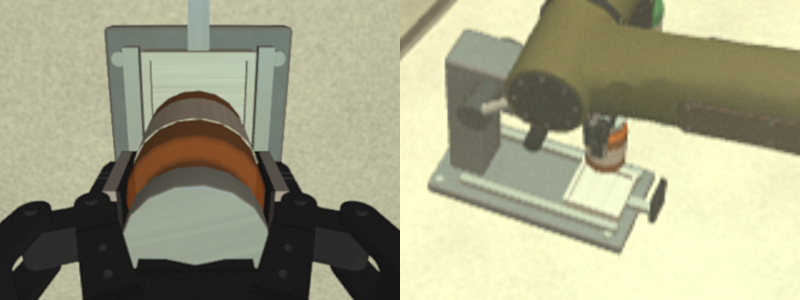

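Wrist view: the tray (columns 152–248) and jar (centre about 197) line up in the 400-wide crop. In the side view the arm's wrist overlaps the lever, so I'll check clearance before descending.

```bash
python3 - <<'E'
from m import *
print(robot.read_state()["qpos"].round(3))
a=cv2.resize(T["color"][120:320,240:440],(400,400),interpolation=cv2.INTER_CUBIC); b=cv2.resize(S["color"][100:260,260:420],(400,400),interpolation=cv2.INTER_CUBIC)
cv2.imwrite("pics/c3.png",np.clip(np.hstack([a,b])*1.4,0,255).astype(np.uint8))
E
```

```text
[ 0.191 -0.106 -0.23  -0.    -1.446 -1.606]
```

View pics/c3.png

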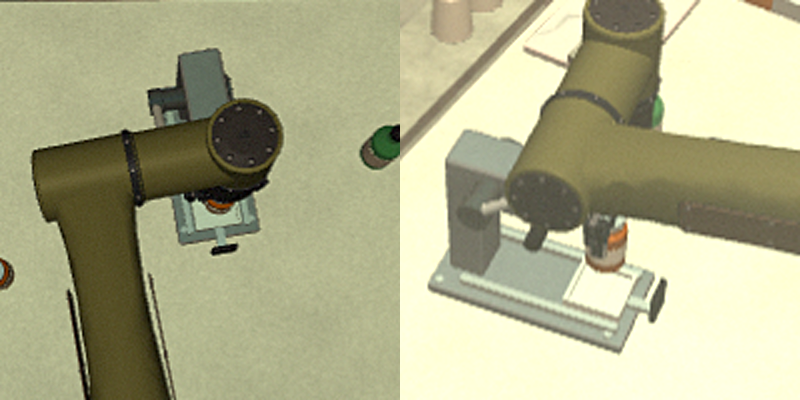

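```bash
python3 - <<'E'
from m import *
def tri(a,b):
    o1,d1=ray(S,a);o2,d2=ray(T,b)
    t=np.linalg.lstsq(np.c_[d1,-d2],o2-o1,rcond=None)[0]; p,q=o1+t[0]*d1,o2+t[1]*d2
    return ((p+q)/2*1000).round(),((p-q)*1000).round()
# left cap of wrist cylinder; top cap of the vertical wrist cylinder
print("leftcap",tri((318,178),(258.5,212)))
print("topcap",tri((260+225/2.5,100+8/2.5),(240+246/2,120+135/2)))
print("joint ring", tri((260+185/2.5,100+103/2.5),(240+132/2,120+167/2)))
E
```

```text
leftcap (array([483., 160., 494.]), array([-3., -1., -1.]))
topcap (array([532., -99., 543.]), array([-1., -0., -0.]))
joint ring (array([501.,  40., 519.]), array([3., 1., 1.]))
```

The wrist cylinder's axis is at z≈494 mm with the tool at 150 mm. That leaves about 50 mm over the handle after the descent, so I'll place the jar.

Call:
servo_tool(
  increments="-1 2 20 0 0 0 45; -1 2 40 0 0 0 45; -1 2 55 0 0 0 45; -1 2 64 0 0 0 45; -1 2 66 0 0 0 45",
)

```text
clock: 5.6
position: [0.5335, -0.0944, 0.0836]
eef_rot: [-3.142, -0.001, -2.985]
force: [-0.1, 0.3, -2.7]
opening: 0.0546
finger_force: 64.5
```

Call:
servo_tool(
  increments="0 0 1 0 0 0 45; 0 0 2 0 0 0 45; 0 0 2 0 0 0 45",
)

```text
clock: 5.98
position: [0.5339, -0.0943, 0.0826]
eef_rot: [3.142, 0.001, -2.985]
force: [0.3, -0.1, -2.7]
opening: 0.0543
finger_force: 64.5
```

Call:
servo_tool(
  increments="0 0 1 0 0 0 45; 0 0 2 0 0 0 45; 0 0 2 0 0 0 45",
)

```text
clock: 6.35
position: [0.5343, -0.0943, 0.0817]
eef_rot: [-3.141, 0.002, -2.984]
force: [-4.0, 1.9, 5.7]
opening: 0.0541
finger_force: 65.3
```

Call:
servo_tool(
  increments="0 0 0 0 0 0 62; 0 0 0 0 0 0 72; 0 0 0 0 0 0 85; 0 0 0 0 0 0 85; 0 0 0 0 0 0 85",
)

```text
clock: 6.98
position: [0.5337, -0.0943, 0.0802]
eef_rot: [3.142, -0.0, -2.985]
force: [-0.3, -0.4, -0.2]
opening: 0.0852
finger_force: 0.0
```

Call:
servo_tool(
  increments="0 0 -15 0 0 0 85; 0 0 -45 0 0 0 85; 0 0 -80 0 0 0 85; 0 0 -115 0 0 0 85; 0 0 -120 0 0 0 85",
)

```text
clock: 7.6
position: [0.535, -0.0946, 0.2049]
eef_rot: [-3.141, 0.006, -2.985]
force: [0.3, -0.4, -0.9]
opening: 0.0848
finger_force: 0.0
```

```bash
python3 - <<'E'
from m import *
th=np.radians(9.2);R=np.array([[np.cos(th),-np.sin(th)],[np.sin(th),np.cos(th)]])
O=np.array([642,-77.6])
print("behind plate",O+R@[-245,0],"push start",O+R@[-213,0],"home",O+R@[-101,0])
p=O+R@[-245,0]
inc([*p,200],-170.8)
f=grab("wrist","w4.png")
E
```

```text
behind plate [ 400.15161506 -116.77089098] push start [ 431.73997554 -111.65469298] home [542.29923723 -93.74799996]
t 7.6 inc [136.7  -0.9   4. ] [-0.0011  0.0063 -0.0038] pos [535.  -94.6 204.9] F [ 0.3 -0.4 -0.9] op 84.8
```

View pics/w4.png

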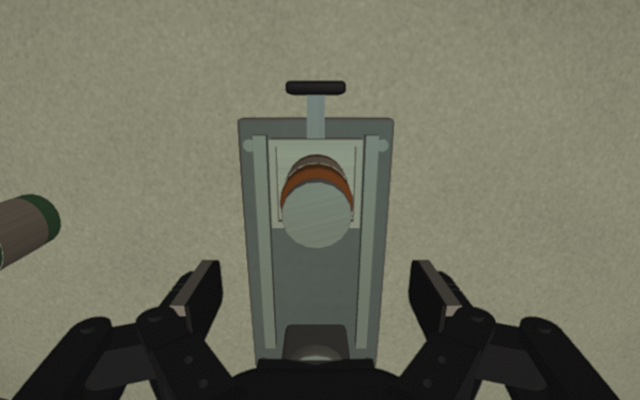

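The jar stands upright in the tray (lid centre (317,215), tray columns 275–358). I'll back off behind the plate, close the fingers and descend.

Call:
servo_tool(
  increments="40 0 0 0 0 0 50; 85 0 0 0 0 0 0; 125 -1 0 0 0 0 0; 137 -1 0 0 0 0 0; 137 -1 0 0 0 0 0",
)

```text
clock: 8.28
position: [0.3984, -0.1167, 0.2003]
eef_rot: [3.141, 0.001, -2.985]
force: [0.4, -0.3, 0.1]
opening: -0.0001
finger_force: 0.0
```

Call:
servo_tool(
  increments="0 0 40 0 0 0 0; 0 0 90 0 0 0 0; 0 0 130 0 0 0 0; 0 0 139 0 0 0 0; 0 0 139 0 0 0 0",
)

```text
clock: 8.9
position: [0.3991, -0.1168, 0.0618]
eef_rot: [-3.141, -0.001, -2.985]
force: [0.1, 0.1, 0.3]
opening: 0.0001
finger_force: 0.0
```

```bash
python3 - <<'E'
from m import *
inc([431.7,-111.7,62],-170.8)
inc([542.3,-93.7,62],-170.8)
E
```

```text
t 8.9 inc [-33.   -0.   -0.2] [-0.0006 -0.0006 -0.0036] pos [ 399.1 -116.8   61.8] F [0.1 0.1 0.3] op 0.1
t 8.9 inc [-145.1    0.4   -0.2] [-0.0006 -0.0006 -0.0036] pos [ 399.1 -116.8   61.8] F [0.1 0.1 0.3] op 0.1
```

Call:
servo_tool(
  increments="-15 0 0 0 0 0 0; -25 0 0 0 0 0 0; -29 0 0 0 0 0 0; -32 0 0 0 0 0 0; -35 0 0 0 0 0 0",
)

```text
clock: 9.52
position: [0.4332, -0.1112, 0.0614]
eef_rot: [3.142, 0.0, -2.985]
force: [0.5, -0.5, 0.4]
opening: -0.0001
finger_force: 0.0
```

Call:
servo_tool(
  increments="-3 0 0 0 0 0 0; -7 0 0 0 0 0 0; -11 0 0 0 0 0 0; -16 0 0 0 0 0 0; -21 0 0 0 0 0 0",
)

```text
clock: 10.15
position: [0.4542, -0.108, 0.0613]
eef_rot: [3.142, -0.0, -2.985]
force: [-2.6, 0.8, 1.1]
opening: -0.0002
finger_force: 1.4
```

Call:
servo_tool(
  increments="-6 0 0 0 0 0 0; -12 0 0 0 0 0 0; -18 0 0 0 0 0 0; -24 0 0 0 0 0 0; -30 0 0 0 0 0 0",
)

```text
clock: 10.78
position: [0.4839, -0.1033, 0.0612]
eef_rot: [3.142, -0.0, -2.985]
force: [-1.7, -1.3, 1.9]
opening: -0.0001
finger_force: 1.4
```

Call:
servo_tool(
  increments="-6 0 0 0 0 0 0; -12 0 0 0 0 0 0; -18 0 0 0 0 0 0; -24 0 0 0 0 0 0; -30 0 0 0 0 0 0",
)

```text
clock: 11.4
position: [0.5135, -0.0986, 0.0612]
eef_rot: [3.142, -0.0, -2.985]
force: [-3.3, -1.5, 2.4]
opening: -0.0002
finger_force: 1.4
```

Call:
servo_tool(
  increments="-5 0 0 0 0 0 0; -9 0 0 0 0 0 0; -13 0 0 0 0 0 0; -16 0 0 0 0 0 0; -18 0 0 0 0 0 0",
)

```text
clock: 12.02
position: [0.5311, -0.0958, 0.0613]
eef_rot: [3.142, -0.0, -2.985]
force: [-2.6, -0.8, 1.6]
opening: -0.0001
finger_force: 1.3
```

Next, small steps until the end-stop force shows.

Call:
servo_tool(
  increments="-2 0 0 0 0 0 0; -4 0 0 0 0 0 0; -6 0 0 0 0 0 0; -7 0 0 0 0 0 0; -8 0 0 0 0 0 0",
)

```text
clock: 12.65
position: [0.5385, -0.0946, 0.0612]
eef_rot: [3.141, -0.001, -2.985]
force: [-6.0, 0.7, 4.4]
opening: -0.0003
finger_force: 3.1
```

Call:
servo_tool(
  increments="-1 0 0 0 0 0 0; -2 0 0 0 0 0 0; -2 0 0 0 0 0 0",
)

```text
clock: 13.02
position: [0.5385, -0.0946, 0.0612]
eef_rot: [3.141, -0.006, -2.985]
force: [-14.0, 0.1, 8.4]
opening: -0.0004
finger_force: 6.8
```

The tray is home: position unchanged while the force rose to 14 N. I'll retreat, rise and go to the handle.

Call:
servo_tool(
  increments="10 0 0 0 0 0 0; 45 0 0 0 0 0 0; 75 0 -20 0 0 0 0; 75 0 -75 0 0 0 0; 75 0 -130 0 0 0 0",
)

```text
clock: 13.65
position: [0.4664, -0.1059, 0.1928]
eef_rot: [3.141, 0.002, -2.985]
force: [1.2, -0.4, 0.3]
opening: 0.0002
finger_force: 0.0
```

Call:
servo_tool(
  increments="0 0 -55 0 0 0 0; 0 0 -110 0 0 0 0; 0 0 -165 0 0 0 0; 0 0 -178 0 0 0 0; 0 0 -178 0 0 0 0",
)

```text
clock: 14.28
position: [0.4671, -0.1057, 0.3695]
eef_rot: [3.141, 0.002, -2.985]
force: [-0.8, -0.4, -0.9]
opening: 0.0001
finger_force: 0.0
```

```bash
python3 - <<'E'
from m import *
inc([546,57,370],-170.8)
S=grab("side");T=grab("top")
print("plate/handle pts", proj(T,[[.5552,.0103,.318],[.5412,.0992,.318]]))
im=T["color"].astype(int); m=((im.sum(2)<60)).astype(np.uint8)
m[:, :270]=0; m[:,340:]=0; m[:170]=0; m[225:]=0
ys,xs=np.nonzero(m); print(xs.min(),xs.max(),ys.min(),ys.max(),len(xs)) if len(xs) else 0
a=cv2.resize(T["color"][120:320,240:440],(400,400),interpolation=cv2.INTER_CUBIC); b=cv2.resize(S["color"][120:260,250:390],(400,400),interpolation=cv2.INTER_CUBIC)
cv2.imwrite("pics/c5.png",np.clip(np.hstack([a,b])*1.4,0,255).astype(np.uint8))
E
```

```text
t 14.28 inc [-103.3  148.3   -0.2] [ 0.0006  0.002  -0.0035] pos [ 467.1 -105.7  369.5] F [-0.8 -0.4 -0.9] op 0.1
plate/handle pts [[317.91755327 199.3650692 ]
 [287.96151499 204.34098985]]
270 337 174 224 117
```

View pics/c5.png

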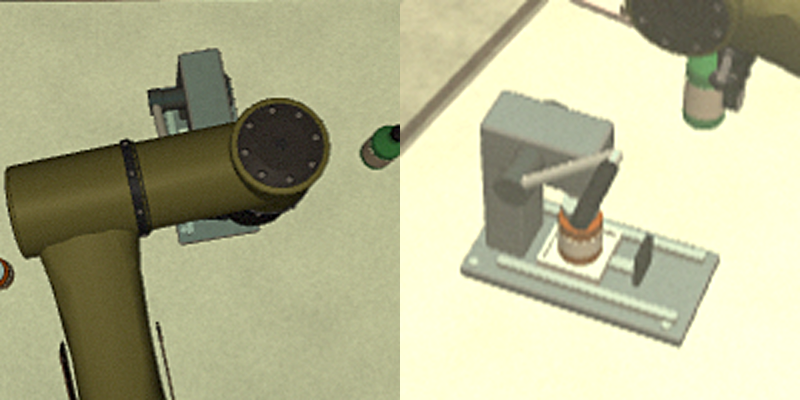

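The jar sits upright in the home tray at (580,235) in the crop, and the handle (575–612, 160–220) is where predicted. I'll move above the handle.

Call:
servo_tool(
  increments="-26 37 0 0 0 0 0; -52 74 0 0 0 0 0; -78 111 0 0 0 0 0; -103 148 0 0 0 0 0; -103 148 0 0 0 0 0",
)

```text
clock: 15.0
position: [0.5458, 0.0589, 0.3654]
eef_rot: [-3.141, -0.006, -2.982]
force: [-0.4, -1.5, -0.8]
opening: 0.0001
finger_force: 0.0
```

Call:
servo_tool(
  increments="0 0 10 0 0 0 0; 0 0 18 0 0 0 0; 0 0 22 0 0 0 0; 0 0 25 0 0 0 0; 0 0 27 0 0 0 0",
)

```text
clock: 15.62
position: [0.5452, 0.0559, 0.3428]
eef_rot: [-3.141, 0.001, -2.985]
force: [-3.5, 1.0, 7.6]
opening: 0.0002
finger_force: 3.3
```

Contact at z≈343 as expected. I'll follow the arc down.

Call:
servo_tool(
  increments="5 0 6 0 0 0 0; 10 0 13 0 0 0 0; 14.5 0 20 0 0 0 0; 18.5 0 27.5 0 0 0 0; 22.5 0 35 0 0 0 0",
)

```text
clock: 16.25
position: [0.5224, 0.0522, 0.3099]
eef_rot: [-3.141, 0.002, -2.985]
force: [-5.9, 0.3, 8.4]
opening: 0.0001
finger_force: 4.4
```

Call:
servo_tool(
  increments="3.5 0 8 0 0 0 0; 6 0 16 0 0 0 0; 9 0 24 0 0 0 0; 11 0 32 0 0 0 0; 12.5 0 40 0 0 0 0",
)

```text
clock: 16.88
position: [0.5103, 0.05, 0.2693]
eef_rot: [-3.141, 0.001, -2.985]
force: [-6.4, -1.3, 8.4]
opening: 0.0
finger_force: 3.9
```

Call:
servo_tool(
  increments="1 0 8 0 0 0 0; 2 0 16 0 0 0 0; 2.5 0 24 0 0 0 0; 2.5 0 32 0 0 0 0; 2 0 40 0 0 0 0",
)

```text
clock: 17.5
position: [0.5085, 0.0498, 0.229]
eef_rot: [-3.141, 0.001, -2.985]
force: [-3.5, -1.1, 7.0]
opening: 0.0001
finger_force: 3.7
```

Call:
servo_tool(
  increments="-0.5 0 7 0 0 0 0; -1.5 0 14 0 0 0 0; -3 0 21 0 0 0 0; -4.5 0 28 0 0 0 0; -6 0 34 0 0 0 0",
)

```text
clock: 18.12
position: [0.5144, 0.0508, 0.1953]
eef_rot: [-3.141, 0.001, -2.985]
force: [-7.2, -1.4, 9.3]
opening: -0.0005
finger_force: 4.6
```

Call:
servo_tool(
  increments="-1.5 0 5 0 0 0 0; -3 0 10 0 0 0 0; -5 0 15 0 0 0 0; -7 0 20 0 0 0 0; -8.5 0 23 0 0 0 0",
)

```text
clock: 18.75
position: [0.5227, 0.052, 0.1724]
eef_rot: [-3.14, 0.0, -2.985]
force: [-13.2, 0.4, 19.0]
opening: 0.0002
finger_force: 9.7
```

Call:
servo_tool(
  increments="0 0 1 0 0 0 0; 0 0 2 0 0 0 0; 0 0 3 0 0 0 0",
)

```text
clock: 19.12
position: [0.5228, 0.052, 0.1722]
eef_rot: [-3.14, 0.002, -2.984]
force: [-15.4, 0.9, 23.2]
opening: -0.0004
finger_force: 11.8
```

Call:
servo_tool(
  increments="0 0 1 0 0 0 0; 0 0 2 0 0 0 0; 0 0 2 0 0 0 0; 0 0 2 0 0 0 0",
)

```text
clock: 19.62
position: [0.5228, 0.052, 0.1719]
eef_rot: [-3.14, 0.003, -2.984]
force: [-18.7, 1.4, 27.8]
opening: -0.0001
finger_force: 14.1
```

Call:
servo_tool(
  increments="0 0 -2 0 0 0 0; 0.5 0 -4 0 0 0 0; 1 0 -6 0 0 0 0; 2.5 0 -9 0 0 0 0; 4 0 -13 0 0 0 0",
)

```text
clock: 20.25
position: [0.5196, 0.0516, 0.1807]
eef_rot: [-3.141, 0.003, -2.985]
force: [-1.1, -0.9, 8.4]
opening: -0.0
finger_force: 3.9
```

The lever follows the hand. I'll continue easing it up along the arc.

Call:
servo_tool(
  increments="2 0 -6 0 0 0 0; 3.5 0 -12 0 0 0 0; 5 0 -18 0 0 0 0; 6.5 0 -24 0 0 0 0; 8 0 -30 0 0 0 0",
)

```text
clock: 20.88
position: [0.5128, 0.0506, 0.2115]
eef_rot: [-3.141, 0.006, -2.985]
force: [3.4, -1.7, 6.8]
opening: 0.0
finger_force: 3.7
```

Call:
servo_tool(
  increments="1 0 -6 0 0 0 0; 2 0 -12 0 0 0 0; 2.5 0 -18 0 0 0 0; 3 0 -24 0 0 0 0; 3 0 -30 0 0 0 0",
)

```text
clock: 21.5
position: [0.51, 0.0505, 0.2412]
eef_rot: [3.141, 0.007, -2.985]
force: [3.1, 0.4, 5.7]
opening: -0.0003
finger_force: 2.9
```

Call:
servo_tool(
  increments="0 0 -6 0 0 0 0; -0.5 0 -12 0 0 0 0; -1 0 -18 0 0 0 0; -2 0 -24 0 0 0 0; -3 0 -30 0 0 0 0",
)

```text
clock: 22.12
position: [0.5117, 0.0509, 0.2692]
eef_rot: [3.141, 0.002, -2.985]
force: [3.4, 0.3, 4.5]
opening: -0.0002
finger_force: 2.2
```

Call:
servo_tool(
  increments="-1.5 0 -6 0 0 0 0; -3 0 -12 0 0 0 0; -5 0 -18 0 0 0 0; -7 0 -24 0 0 0 0; -9 0 -30 0 0 0 0",
)

```text
clock: 22.75
position: [0.5202, 0.0524, 0.2985]
eef_rot: [3.142, -0.001, -2.985]
force: [1.7, 0.5, 3.5]
opening: 0.0
finger_force: 1.7
```

Call:
servo_tool(
  increments="-2 0 -5 0 0 0 0; -4.5 0 -10 0 0 0 0; -7 0 -15 0 0 0 0; -9.5 0 -20 0 0 0 0; -12 0 -25 0 0 0 0",
)

```text
clock: 23.38
position: [0.5321, 0.0542, 0.3235]
eef_rot: [3.142, -0.0, -2.985]
force: [2.6, 0.5, 2.8]
opening: 0.0001
finger_force: 1.3
```

Call:
servo_tool(
  increments="-2.5 0 -4 0 0 0 0; -5 0 -8 0 0 0 0; -8 0 -12 0 0 0 0; -10 0 -15 0 0 0 0; -12 0 -18 0 0 0 0",
)

```text
clock: 24.0
position: [0.544, 0.0561, 0.3414]
eef_rot: [3.142, -0.0, -2.985]
force: [2.0, 0.7, 2.3]
opening: -0.0001
finger_force: 1.2
```

Call:
servo_tool(
  increments="-0.5 0 -0.7 0 0 0 0; -1 0 -1.4 0 0 0 0; -1.5 0 -2.1 0 0 0 0; -1.5 0 -2.8 0 0 0 0; -1.5 0 -3.5 0 0 0 0",
)

```text
clock: 24.62
position: [0.5451, 0.0563, 0.3443]
eef_rot: [3.142, -0.001, -2.985]
force: [0.4, -0.1, -0.3]
opening: -0.0001
finger_force: 0.0
```

Call:
servo_tool(
  increments="0 0 -1 0 0 0 0; 0 0 -2 0 0 0 0; 0 0 -3 0 0 0 0; 0 0 -3 0 0 0 0",
)

```text
clock: 25.12
position: [0.5454, 0.0563, 0.3479]
eef_rot: [3.141, 0.0, -2.985]
force: [-0.5, -0.1, -0.4]
opening: -0.0003
finger_force: 0.0
```

Call:
servo_tool(
  increments="0 0 -20 0 0 0 0; 0 0 -40 0 0 0 0; 50 0 -40 0 0 0 0; 100 0 -40 0 0 0 0; 130 -20 -40 0 0 0 0",
)

```text
clock: 25.75
position: [0.4185, 0.0161, 0.3885]
eef_rot: [3.141, 0.002, -2.983]
force: [0.7, -0.3, 0.1]
opening: -0.0001
finger_force: 0.0
```

Call:
servo_tool(
  increments="0 -60 0 0 0 0 0; 0 -120 0 0 0 0 0; 0 -180 0 0 0 0 0; 0 -180 0 0 0 0 0; 0 -180 0 0 0 0 0",
)

```text
clock: 26.38
position: [0.4481, -0.1617, 0.3877]
eef_rot: [3.141, -0.0, -2.986]
force: [-0.0, 0.9, 0.1]
opening: 0.0002
finger_force: 0.0
```

```bash
python3 - <<'E'
from m import *
inc([546,57,370],-170.8)
S=grab("side");W=grab("wrist")
b=cv2.resize(S["color"][130:250,260:380],(400,400),interpolation=cv2.INTER_CUBIC); a=cv2.resize(W["color"],(400,250))
a=np.vstack([a,np.zeros((150,400,3),np.uint8)])
cv2.imwrite("pics/c6.png",np.clip(np.hstack([a,b])*1.4,0,255).astype(np.uint8))
E
```

```text
t 26.38 inc [-130.6  200.9   17.7] [ 0.0002 -0.0003 -0.0048] pos [ 448.1 -161.7  387.7] F [-0.   0.9  0.1] op 0.2
```

View pics/c6.png

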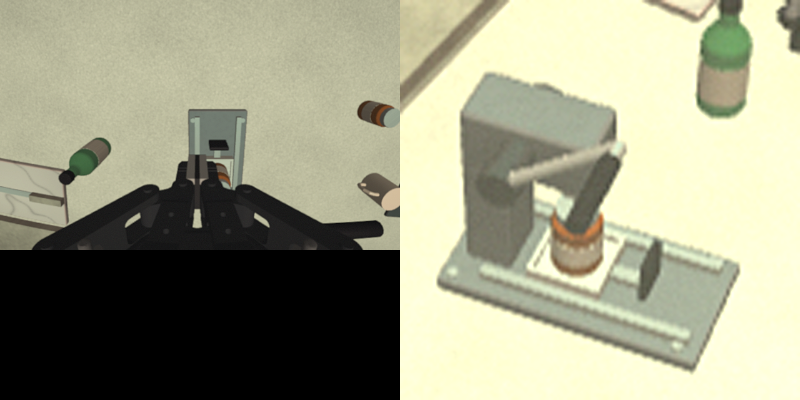

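The jar is upright in the home tray and the lever is fully raised; nothing else has moved. Before handing in, I'll check the tray's travel numerically.

```bash
python3 - <<'E'
from m import *
th=np.radians(9.2);R=np.array([[np.cos(th),-np.sin(th)],[np.sin(th),np.cos(th)]]);O=np.array([642,-77.6])
for n,uv,z in (("L(+42,42)",(298.4,210.4),.042),("B(-42,42)",(320,217.6),.042),("Rt(-42,-42)",(326.6,201.4),.042),("plate top near(-85..-90,23)",(260+240*.3+1.5,130+256*.3),.077),("plate top far(-85,-23)",(260+260*.3,130+240*.3),.077),("front-left plate(-165,75)",(260+295*.3,130+368*.3),.02),("front-right (-165,-75)",(260+340*.3,130+265*.3),.02)):
    w=onz(S,uv,z)[:2]*1e3; print(n,(R.T@(w-O)).round(1))
E
```

```text
L(+42,42) [32.7 40.5]
B(-42,42) [-51.   41.3]
Rt(-42,-42) [-45.4 -38.1]
plate top near(-85..-90,23) [-86.6   4. ]
plate top far(-85,-23) [-93.5 -23. ]
front-left plate(-165,75) [-174.1   81. ]
front-right (-165,-75) [-173.1  -69.6]
```

Measured against the base plate, which carries the same bias of about -8 mm, the tray is home. The lever reached its stop height (172 mm, as predicted). Handing in.

```bash
python3 -c "
from station import robot
print(robot.hand_in())"
```

```text
the job is handed in; nothing more can be done
None
```

I put the loose-lidded jar in the tray, slid it home, swung the lever to its stop, eased it back up by hand and handed in at about 26 s; the other jar, cup and bottle were not touched. The lid's final position was not measured directly because the press head hides it.

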